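Test the freewheel of the sample carousel

TASK

Before the run, test the freewheel of the hand-cranked carousel that is loaded with sample cups. By its black crank knob, swing the crank anticlockwise (seen from above) all the way to its stop - it should spin loose and leave the cups standing where they are - then swing it clockwise all the way back to its other stop, so that it grips and carries the cups round, and let go. Do not touch the cups or the disc they stand on, and leave the empty carousel alone.

Things in the scene. Friction and masses are not known exactly. Their poses are not given: they have to be found in the camera images.
- crank (a joint): crank angle of the loaded carousel, rad: 0 = clockwise stop (starts at 0 to 0.12), grows anticlockwise seen from above to the stop at 1.5; stops are rigid, it stays where left. Growing, it freewheels over a 8-tooth ratchet and the cups stay; falling, it idles for up to 45 degrees until a tooth catches, then takes the cups along: about 5 N at the knob
- knob_grip (a point): point to grip on the loaded carousel's crank: in the middle of its upright round black knob, 106 mm above the table, 58 mm from the crank's axis. The knob is 18 mm in diameter, spans 84 to 126 mm above the table and spins on its pin, so a gripper need not turn with the crank. Below it is the aluminium crank arm, 16 mm wide, top 82 mm above the table
- axis (a point): point on the upright axis of the loaded carousel's crank and disc, 106 mm above the table. The unit: fixed white round base, diameter 160 mm; grey disc, diameter 152 mm, its top 40 mm above the table; eight cups of diameter 18 mm, tops at 60 mm, 60 mm from the axis. Apart from the knob nothing on it is higher than 88 mm
- cup (a point): centre of the lid (top at 63 mm above the table) of the one capped cup on the loaded carousel, 60 mm from the axis; it moves round with the disc
- spare_knob_grip (a point): the same point of the knob on the second, empty carousel: same make and size, but no cups on its disc. To be left alone
Not all that is in view belongs to the job. Leave any red look-alike of the part that bears crank alone.

How it is judged:
By the outcome, as a careful person would: the job done as asked, in the order asked, and still so for the second after the job is handed in, with the robot touching nothing.
It also fails if it takes over 38 s, if anything falls off the work surface, if the arm or the gripper's body presses on something with over 40 N, if the wrist force passes 120 N, or if a joint passes its speed limit or range.

ROBOT

A 7-joint arm with a two-finger parallel gripper is mounted at the origin on the work surface. World frame = base frame: x ahead of the robot, y to its left, z up, the work surface at z = 0. Lengths are in m, angles in rad, forces in N, time in s.
With the tool pointing down it reaches from about 0.425 to 0.925 m from the base axis. Payload 6.8 kg.
Tool frame: the origin (TCP) lies midway between the tips of the shut fingers; the grasp point (between the pads) lies 19 mm behind it (grip_point_offset is the distance from the TCP to the grasp point, in m); y points along the fingers, x is the direction in which the jaws open and shut, and the axes are right-handed (so a half turn about y gives the same grasp; the last joint's range is limited). The gripper opens to 85 mm and grips with 20 to 120 N. Pads are 22 mm wide; open, the fingers measure 114 mm over their backs; the gripper's body (76 mm by 85 mm) begins 54 mm behind the grasp point. The pads swing forward as they close: fully open they stand 13 mm farther back than shut.
Start: joints at [-1.215, 0.477, 0.022, 1.555, -0.011, 1.109, -0.083], TCP at [0.302, 0.604, 0.231] pointing down, gripper open.
Joint ranges: [-2.96, 2.96], [-0.34, 2.1], [-1.41, 1.46], [0.24, 2.44], [-1.37, 4.51], [0.17, 1.92], [-2.96, 2.96]. Speed limits (rad/s): [2.39, 2.39, 3.14, 3.14, 3.14, 3.14, 3.14].

INTERFACE

Orientations are given as a unit quaternion [w, x, y, z].
In Python, from station import get_obs, read_camera, hand_in, grip_point_offset gives the robot as it stands.
- The arm moves only by the tool play_rows, never from a script. Its argument "increments" is a list of rows, each a list of 2 entries, a list of its own where there are three numbers: the shift along the tool's x, y, z in m, then the turn, a rotation vector about the tool's x, y, z in degrees. In form: [[[tx, ty, tz], [ax, ay, az]], ...]. A call has 1 to 20 rows; each row shifts and turns the commanded pose from where the row before left it, along the tool's axes as they then stand; what a row does not reach is not made up. A row lasts 1/12 s, in which the tool goes at most 41.7 mm and 7.16 degrees, less where a joint would pass 70% of its speed; a pose out of reach is approached as far as the arm can. A call with a gripper value outside its range is refused whole. "gripper" is the finger opening in m, from 0 to 0.0854, set as the call begins (left out, the last holds). The fingers move at their own pace and stop on an object; "grip_force" is the grip in N (left out, the last holds). Time passes only in rows, so rows that do not move let the fingers close. It gives the time, the measured TCP pose, the force and the opening at its end, in the units of the state.
- get_obs(): the state, without advancing time (a new reading comes with each control period).
- read_camera(name): name is "scene" or "top" or "wrist"; returns a dict with "color" (480x640x3 uint8, red, green, blue), "range_z" (480x640 float32, m along the optical axis (not along the pixel's ray), 0 where there is no reading), "intrinsics" (3x3 intrinsics, pixels), "R" (3x3) and "t" (3): a world point X has camera coordinates R X + t; the wrist camera has in their place "hand_eye" (4x4, takes a point from camera to tool coordinates, whose origin is the TCP and whose axes are the tool frame's). Camera axes: x right, y down, z forward; pixel columns grow to the right and rows downward; lengths in m; the calibration is good to about 2 mm. The wrist camera is an equidistant fisheye: a pixel r from the principal point sees the ray r / f radians off the axis. A picture is of the moment at which its call begins: read the wrist's pose just before it.
- hand_in(): hands the job in, once; it reports no verdict.
The state is a dict: "t": time; "q": joint angles; "joint_vel": joint speeds; "joint_torque": joint torques, N m; "eef_pos": TCP position; "tool_rot": TCP orientation; "contact_force": force on the tool from outside, world axes, zero at the start; "torque": the same for the moment, N m; "gripper_width": opening from 0.0 (shut) to 1.0 (fully open).
Only numpy, scipy, OpenCV 4.12 (cv2) and the standard library are available. Lean on these libraries where they do the work, as an engineer would, in place of code of your own. Each camera call takes 0.05 s, during which the arm holds its last target. There are 200 camera calls.

## Working session

There is one attempt and no reset: what is moved stays moved. The work goes in short steps, Python scripts to look and compute and a tool call to move; the robot and the scene stay as the last step left them, time stands still between calls to the robot, and variables do not carry over. Pictures are saved under pics/ and viewed, about 8 in all and at most 12, crops included, and the job is handed in when it is done.

Besides the shell and the picture viewer there is one more tool, called after "Emit:" by a JSON object that holds its "name" and its "arguments". play_rows: Moves the arm, as the interface text tells. Its arguments: {"type":"object","properties":{"increments":{"type":"array","items":{"type":"array"}},"gripper":{"type":"number"},"grip_force":{"type":"number"}},"required":["increments"]}

```bash
mkdir -p pics; python3 - <<'E'
from station import *
import cv2,numpy as np
o=get_obs();print({k:np.round(v,3) for k,v in o.items()},grip_point_offset)
for n in("top","scene"):
    c=read_camera(n);cv2.imwrite(f"pics/{n}0.png",c["color"][:,:,::-1]);np.savez(f"{n}0.npz",**c)
    print(n,c["intrinsics"],np.round(c["R"],3),c["t"])
E
```

```text
{'t': np.float64(0.0), 'q': array([-1.215,  0.478,  0.022,  1.556, -0.012,  1.109, -0.083]), 'joint_vel': array([-0.   ,  0.001, -0.001,  0.001, -0.   ,  0.   ,  0.   ]), 'joint_torque': array([-0.0000e+00, -5.9644e+01,  1.6080e+00, -2.8121e+01,  1.2000e-02,
        9.0000e-03,  0.0000e+00]), 'eef_pos': array([0.302, 0.603, 0.23 ]), 'tool_rot': array([-0.601,  0.602,  0.371, -0.372]), 'contact_force': array([-0.653,  0.05 ,  0.856]), 'torque': array([ 0.009, -0.014, -0.011]), 'gripper_width': np.float64(1.001)} 0.0187
top [[437.9988749    0.         321.14795289]
 [  0.         437.9988749  243.38478669]
 [  0.           0.           1.        ]] [[ 0.008 -1.     0.003]
 [-0.998 -0.008 -0.065]
 [ 0.065 -0.002 -0.998]] [0.1024186  0.44960748 0.85573212]
scene [[544.3825681    0.         312.38208353]
 [  0.         544.3825681  243.30612106]
 [  0.           0.           1.        ]] [[-0.379  0.925 -0.   ]
 [ 0.668  0.274 -0.692]
 [-0.64  -0.263 -0.722]] [ 0.07011261 -0.22195539  1.57082235]
```

View pics/top0.png

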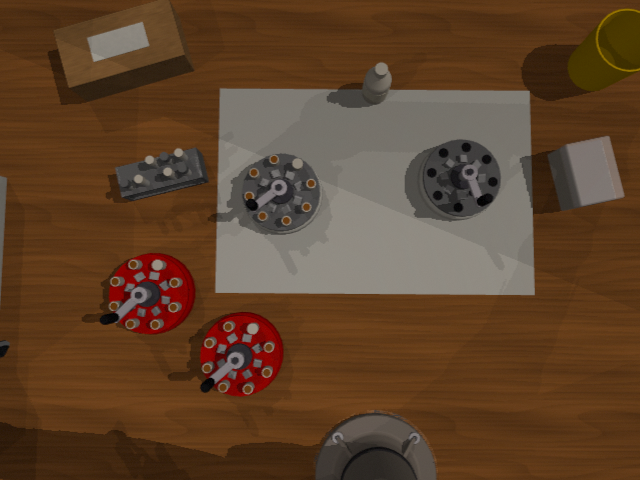

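View pics/scene0.png

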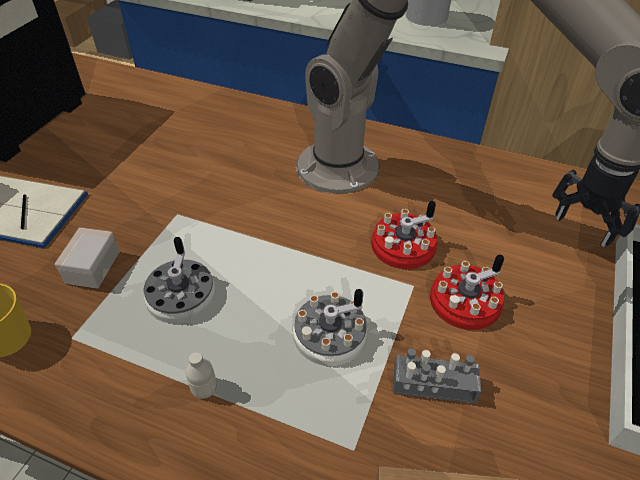

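The top view shows four carousels. The grey loaded one is at (282,190) with its knob at (252,204), and the grey empty one is at (460,178). Two red look-alikes sit at (150,293) and (240,355). The grey one with cups at (282,190) fits the description. In the scene view its knob is near (358,298). I'll measure it and confirm with a crop.

```bash
cat > h.py <<'E'
import numpy as np,cv2
def load(n): return dict(np.load(n))
def ray(c,u,v):
    K,R,t=c["intrinsics"],c["R"],c["t"]
    return -R.T@t, R.T@np.linalg.inv(K)@np.array([u,v,1.])
def onplane(c,u,v,z):
    o,d=ray(c,u,v); return o+d*(z-o[2])/d[2]
def cloud(c):
    v,u=np.mgrid[:480,:640]; Z=c["range_z"]
    p=np.stack([u,v,np.ones_like(u)],-1)@np.linalg.inv(c["intrinsics"]).T*Z[...,None]
    return (p-c["t"])@c["R"]
def proj(c,X):
    p=c["intrinsics"]@(c["R"]@X+c["t"]); return p[:2]/p[2]
def black(c,box):
    x0,y0,x1,y1=box; m=np.zeros((480,640),np.uint8)
    m[y0:y1,x0:x1]=(c["color"][y0:y1,x0:x1].max(2)<38)*255
    n,l,s,ce=cv2.connectedComponentsWithStats(m)
    i=1+np.argmax(s[1:,4]); return s[i],ce[i],l==i
def two(c1,p1,c2,p2):
    o1,d1=ray(c1,*p1);o2,d2=ray(c2,*p2)
    s=np.linalg.lstsq(np.stack([d1,-d2],1),o2-o1,rcond=None)[0]
    a,b=o1+s[0]*d1,o2+s[1]*d2; return (a+b)/2,np.linalg.norm(a-b)
E
python3 - <<'E'
from h import *
T,S=load("top0.npz"),load("scene0.npz")
a=black(T,(238,190,266,216));b=black(S,(345,283,372,312))
print(a[:2],b[:2]);print("knob",two(T,a[1],S,b[1]), "plane",onplane(T,*a[1],.106),onplane(S,*b[1],.106))
for n,c,bx,m in(("top",T,(232,145,332,240),a[2]),("scene",S,(280,275,380,370),b[2])):
    P=cloud(c);x0,y0,x1,y1=bx;p=P[y0:y1,x0:x1].reshape(-1,3)
    k=P[m];print(n,"knob cloud",np.median(k,0),k[:,2].min(),k[:,2].max())
    d=p[(p[:,2]>.03)&(p[:,2]<.0475)]
    C,r=cv2.minEnclosingCircle(d[:,:2].astype(np.float32));print("disc",C,r,len(d))
    # hub (z>.07) highest non-knob
    # base: white ring
A=[]
im=[]
for c,bx in((T,(232,145,332,240)),(S,(280,275,380,370))):
    x0,y0,x1,y1=bx;im.append(cv2.resize(c["color"][y0:y1,x0:x1],(400,380),interpolation=cv2.INTER_CUBIC))
cv2.imwrite("pics/crop.png",np.hstack(im)[:,:,::-1])
E
```

```text
(array([246, 199,  12,  12, 105], dtype=int32), array([251.34285714, 204.48571429])) (array([354, 289,   8,  18, 119], dtype=int32), array([357.68067227, 297.52941176]))
knob (array([0.51129785, 0.23238086, 0.10530647]), np.float64(0.0019621708814509383)) plane [0.51153311 0.23134638 0.106     ] [0.51140411 0.23341171 0.106     ]
top knob cloud [0.50947439 0.22896431 0.12423294] 0.0361519933379638 0.12855341700360667
disc (0.5476993322372437, 0.1844487488269806) 0.0760517492890358 3281
scene knob cloud [0.51722925 0.23498437 0.11473143] 0.08739442639438713 0.9801762833936353
disc (0.5472541451454163, 0.18881727755069733) 0.07705742865800858 2321
```

View pics/crop.png

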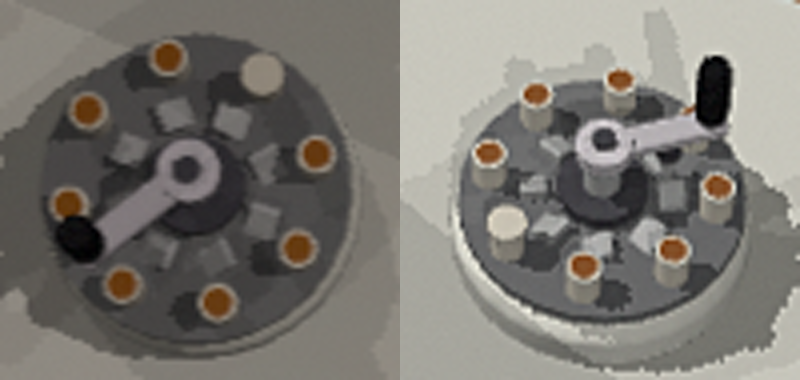

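The crop confirms it: grey disc, eight cups (seven open, one white-capped at crop (262,74) / (507,222)), white base and black knob. Next I'll get the axis from the hub and the cup, and convert to tool axes.

```bash
cat >> h.py <<'E'
from scipy.spatial.transform import Rotation as Ro
def rot(o): return Ro.from_quat(o["tool_rot"],scalar_first=True).as_matrix()
E
python3 - <<'E'
from h import *
from station import get_obs
T,S=load("top0.npz"),load("scene0.npz")
h=two(T,(279,187),S,(331,310.5));c=two(T,(297.5,163.5),S,(306.75,330.5));k=np.array([.5114,.2324])
print("hub",h,"lid",c,"lid-hub",np.hypot(*(c[0]-h[0])[:2]),"knob-hub",np.hypot(*(k-h[0][:2])))
o=get_obs();M=rot(o);print(np.round(M,3))
print("above knob, in tool axes:",M.T@(np.array([*k,.2])-o["eef_pos"]))
E
```

```text
hub (array([0.54711298, 0.18695792, 0.08300409]), np.float64(0.005086602551022586)) lid (array([0.59695476, 0.15424972, 0.06101279]), np.float64(0.004566208346096994)) lid-hub 0.05961568159483472 knob-hub 0.05779619088476655
[[ 0.447 -0.001 -0.894]
 [ 0.894 -0.001  0.447]
 [-0.002 -1.    -0.   ]]
above knob, in tool axes: [-0.2378259   0.03083575 -0.35341157]
```

Emit:
{"name": "play_rows", "arguments": {"increments": [[[-0.0119,0.0015,-0.0177],[0,0,0]],[[-0.0119,0.0015,-0.0177],[0,0,0]],[[-0.0119,0.0015,-0.0177],[0,0,0]],[[-0.0119,0.0015,-0.0177],[0,0,0]],[[-0.0119,0.0015,-0.0177],[0,0,0]],[[-0.0119,0.0015,-0.0177],[0,0,0]],[[-0.0119,0.0015,-0.0177],[0,0,0]],[[-0.0119,0.0015,-0.0177],[0,0,0]],[[-0.0119,0.0015,-0.0177],[0,0,0]],[[-0.0119,0.0015,-0.0177],[0,0,0]],[[-0.0119,0.0015,-0.0177],[0,0,0]],[[-0.0119,0.0015,-0.0177],[0,0,0]],[[-0.0119,0.0015,-0.0177],[0,0,0]],[[-0.0119,0.0015,-0.0177],[0,0,0]],[[-0.0119,0.0015,-0.0177],[0,0,0]],[[-0.0119,0.0015,-0.0177],[0,0,0]],[[-0.0119,0.0015,-0.0177],[0,0,0]],[[-0.0119,0.0015,-0.0177],[0,0,0]],[[-0.0119,0.0015,-0.0177],[0,0,0]],[[-0.0119,0.0015,-0.0177],[0,0,0]]], "gripper": 0.06}}

```text
t: 1.77
eef_pos: [0.5122, 0.2314, 0.2009]
tool_rot: [0.602, -0.601, -0.371, 0.372]
contact_force: [0.5, -0.3, -0.6]
gripper_width: 0.704
```

```bash
python3 - <<'E'
from h import *
from station import *
o=get_obs();M=rot(o);w=read_camera("wrist");cv2.imwrite("pics/w1.png",w["color"][:,:,::-1])
print(o["eef_pos"],np.round(M,3),"to knob:",M.T@(np.array([.5114,.2324,.2])-o["eef_pos"]))
# predicted knob pixel in fisheye
H=w["hand_eye"];X=M.T@(np.array([.5114,.2324,.126])-o["eef_pos"]);p=H[:3,:3].T@(X-H[:3,3])
K=w["intrinsics"];th=np.arctan2(np.hypot(*p[:2]),p[2]);print(K[:2,2]+K[0,0]*th*p[:2]/np.hypot(*p[:2]))
E
```

```text
[0.51219634 0.23138353 0.20089067] [[ 0.447 -0.001 -0.894]
 [ 0.894 -0.     0.447]
 [-0.001 -1.     0.   ]] to knob: [0.00055341 0.00089087 0.00116651]
[317.34134132 255.47787988]
```

View pics/w1.png

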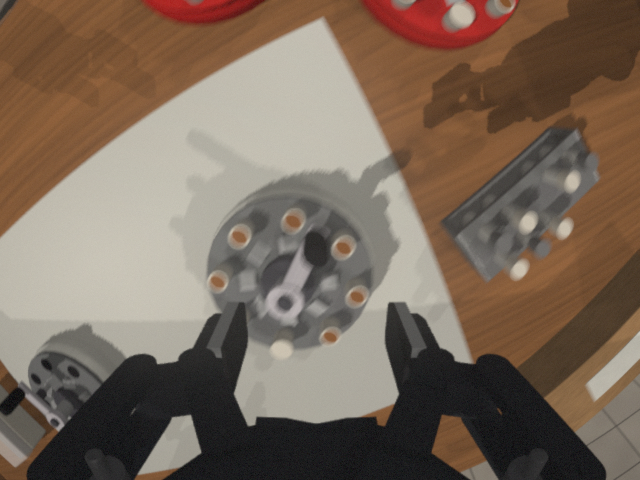

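The wrist view shows the knob at (317,250), against a predicted (317,255), so it sits centred between the jaws. I'll go down and grip.

Emit:
{"name": "play_rows", "arguments": {"increments": [[[0.0005,0.01,0.001],[0,0,0]],[[0,0.01,0],[0,0,0]],[[0,0.01,0],[0,0,0]],[[0,0.01,0],[0,0,0]],[[0,0.01,0],[0,0,0]],[[0,0.01,0],[0,0,0]],[[0,0.01,0],[0,0,0]],[[0,0.01,0],[0,0,0]],[[0,0.01,0],[0,0,0]],[[0,0.01,0],[0,0,0]],[[0,0.01,0],[0,0,0]],[[0,0,0],[0,0,0]]]}}

```text
t: 2.82
eef_pos: [0.5102, 0.2328, 0.0891]
tool_rot: [0.602, -0.601, -0.371, 0.373]
contact_force: [-0.1, -0.0, 0.2]
gripper_width: 0.703
```

Emit:
{"name": "play_rows", "arguments": {"increments": [[[0,0,0],[0,0,0]],[[0,0,0],[0,0,0]],[[0,0,0],[0,0,0]],[[0,0,0],[0,0,0]],[[0,0,0],[0,0,0]],[[0,0,0],[0,0,0]],[[0,0,0],[0,0,0]],[[0,0,0],[0,0,0]],[[0,0,0],[0,0,0]],[[0,0,0],[0,0,0]]], "gripper": 0.0, "grip_force": 30}}

```text
t: 3.65
eef_pos: [0.5119, 0.2336, 0.0918]
tool_rot: [0.602, -0.602, -0.372, 0.371]
contact_force: [-1.0, -0.3, 5.8]
gripper_width: 0.203
```

Gripped at 17.3 mm, which fits the 18 mm knob. Next I'll work out the arc in tool axes.

```bash
cat >> h.py <<'E'
def arc(M,c,k,degs):
    v=np.array(k)-c; P=[]
    for d in np.radians(degs):
        P.append([np.cos(d)*v[0]-np.sin(d)*v[1],np.sin(d)*v[0]+np.cos(d)*v[1],0])
    D=np.diff(np.array(P),axis=0)@M
    for r in D: print("[[%.4f,0,%.4f],[0,0,0]],"%(r[0],r[2]),end="")
    print()
E
python3 - <<'E'
from h import *
from station import *
o=get_obs();print(o["contact_force"],o["eef_pos"]);arc(rot(o),[.547,.187],[.5114,.2326],np.arange(0,95,4.5))
E
```

```text
[-0.98778816 -0.2816389   5.78578967] [0.5118823  0.23359209 0.09182963]
[[-0.0042,0,0.0018],[0,0,0]],[[-0.0043,0,0.0015],[0,0,0]],[[-0.0044,0,0.0011],[0,0,0]],[[-0.0045,0,0.0008],[0,0,0]],[[-0.0045,0,0.0004],[0,0,0]],[[-0.0045,0,0.0001],[0,0,0]],[[-0.0045,0,-0.0003],[0,0,0]],[[-0.0045,0,-0.0007],[0,0,0]],[[-0.0044,0,-0.0010],[0,0,0]],[[-0.0043,0,-0.0014],[0,0,0]],[[-0.0042,0,-0.0017],[0,0,0]],[[-0.0041,0,-0.0020],[0,0,0]],[[-0.0039,0,-0.0023],[0,0,0]],[[-0.0037,0,-0.0026],[0,0,0]],[[-0.0035,0,-0.0029],[0,0,0]],[[-0.0033,0,-0.0032],[0,0,0]],[[-0.0030,0,-0.0034],[0,0,0]],[[-0.0027,0,-0.0036],[0,0,0]],[[-0.0024,0,-0.0038],[0,0,0]],[[-0.0021,0,-0.0040],[0,0,0]],[[-0.0018,0,-0.0042],[0,0,0]],
```

Emit:
{"name": "play_rows", "arguments": {"increments": [[[-0.0042,-0.001,0.0018],[0,0,0]],[[-0.0043,0,0.0015],[0,0,0]],[[-0.0044,0,0.0011],[0,0,0]],[[-0.0045,0,0.0008],[0,0,0]],[[-0.0045,0,0.0004],[0,0,0]],[[-0.0045,0,0.0001],[0,0,0]],[[-0.0045,0,-0.0003],[0,0,0]],[[-0.0045,0,-0.0007],[0,0,0]]]}}

```text
t: 4.32
eef_pos: [0.4914, 0.2033, 0.0922]
tool_rot: [-0.601, 0.602, 0.372, -0.372]
contact_force: [5.0, -0.0, -5.4]
gripper_width: 0.199
```

Emit:
{"name": "play_rows", "arguments": {"increments": [[[-0.0044,0,-0.001],[0,0,0]],[[-0.0043,0,-0.0014],[0,0,0]],[[-0.0042,0,-0.0017],[0,0,0]],[[-0.0041,0,-0.002],[0,0,0]],[[-0.0039,0,-0.0023],[0,0,0]],[[-0.0037,0,-0.0026],[0,0,0]],[[-0.0035,0,-0.0029],[0,0,0]],[[-0.0033,0,-0.0032],[0,0,0]]]}}

```text
t: 4.98
eef_pos: [0.4924, 0.1689, 0.0922]
tool_rot: [0.602, -0.601, -0.372, 0.372]
contact_force: [3.5, 4.7, -6.9]
gripper_width: 0.197
```

Emit:
{"name": "play_rows", "arguments": {"increments": [[[-0.003,0,-0.0034],[0,0,0]],[[0,0,0],[0,0,0]],[[0,0,0],[0,0,0]]]}}

```text
t: 5.23
eef_pos: [0.4945, 0.1635, 0.0922]
tool_rot: [-0.602, 0.602, 0.372, -0.371]
contact_force: [5.8, 1.1, -6.7]
gripper_width: 0.198
```

About 76° is done with low force. I'll creep toward the stop and watch the tangential force.

Emit:
{"name": "play_rows", "arguments": {"increments": [[[-0.0014,0,-0.0018],[0,0,0]],[[-0.0013,0,-0.0018],[0,0,0]],[[0,0,0],[0,0,0]],[[0,0,0],[0,0,0]]]}}

```text
t: 5.57
eef_pos: [0.4965, 0.1597, 0.0923]
tool_rot: [-0.602, 0.602, 0.372, -0.372]
contact_force: [4.3, 1.4, -6.9]
gripper_width: 0.198
```

Emit:
{"name": "play_rows", "arguments": {"increments": [[[-0.0012,0,-0.0019],[0,0,0]],[[0,0,0],[0,0,0]],[[0,0,0],[0,0,0]]]}}

```text
t: 5.82
eef_pos: [0.4975, 0.1578, 0.0922]
tool_rot: [-0.602, 0.602, 0.372, -0.372]
contact_force: [4.8, 1.9, -6.5]
gripper_width: 0.201
```

Emit:
{"name": "play_rows", "arguments": {"increments": [[[-0.0011,0,-0.0019],[0,0,0]],[[0,0,0],[0,0,0]],[[0,0,0],[0,0,0]]]}}

```text
t: 6.07
eef_pos: [0.4981, 0.1569, 0.0922]
tool_rot: [0.602, -0.601, -0.372, 0.372]
contact_force: [1.9, 4.4, -5.4]
gripper_width: 0.2
```

Emit:
{"name": "play_rows", "arguments": {"increments": [[[-0.001,0,-0.0019],[0,0,0]],[[0,0,0],[0,0,0]],[[0,0,0],[0,0,0]]]}}

```text
t: 6.32
eef_pos: [0.4982, 0.1568, 0.0922]
tool_rot: [0.602, -0.6, -0.372, 0.373]
contact_force: [-2.2, 8.0, -3.9]
gripper_width: 0.198
```

Emit:
{"name": "play_rows", "arguments": {"increments": [[[-0.001,0,-0.0019],[0,0,0]],[[0,0,0],[0,0,0]],[[0,0,0],[0,0,0]]]}}

```text
t: 6.57
eef_pos: [0.4983, 0.1566, 0.0921]
tool_rot: [0.603, -0.599, -0.372, 0.374]
contact_force: [-4.4, 11.8, -1.5]
gripper_width: 0.198
```

The tool has stopped moving while the force rises, so this is the stop. I'll check that the cups stayed put.

```bash
python3 - <<'E'
from h import *
from station import *
im=[]
for n,bx in(("top",(232,145,332,240)),("scene",(280,275,380,370))):
    c=read_camera(n);np.savez(n+"1.npz",**c);x0,y0,x1,y1=bx;im.append(cv2.resize(c["color"][y0:y1,x0:x1],(400,380),interpolation=cv2.INTER_CUBIC))
cv2.imwrite("pics/crop2.png",np.hstack(im)[:,:,::-1])
o=get_obs();k=np.array([.498,.1568]);print(np.degrees(np.arctan2(k[1]-.187,k[0]-.547)))
arc(rot(o),[.547,.187],k,-np.arange(0,96,4.5))
E
```

```text
-148.35337020724103
[[0.0025,0,0.0037],[0,0,0]],[[0.0028,0,0.0035],[0,0,0]],[[0.0031,0,0.0033],[0,0,0]],[[0.0033,0,0.0030],[0,0,0]],[[0.0036,0,0.0028],[0,0,0]],[[0.0038,0,0.0025],[0,0,0]],[[0.0040,0,0.0022],[0,0,0]],[[0.0041,0,0.0019],[0,0,0]],[[0.0043,0,0.0015],[0,0,0]],[[0.0044,0,0.0012],[0,0,0]],[[0.0044,0,0.0008],[0,0,0]],[[0.0045,0,0.0005],[0,0,0]],[[0.0045,0,0.0001],[0,0,0]],[[0.0045,0,-0.0002],[0,0,0]],[[0.0045,0,-0.0006],[0,0,0]],[[0.0044,0,-0.0009],[0,0,0]],[[0.0043,0,-0.0013],[0,0,0]],[[0.0042,0,-0.0016],[0,0,0]],[[0.0041,0,-0.0019],[0,0,0]],[[0.0039,0,-0.0022],[0,0,0]],[[0.0037,0,-0.0025],[0,0,0]],
```

View pics/crop2.png

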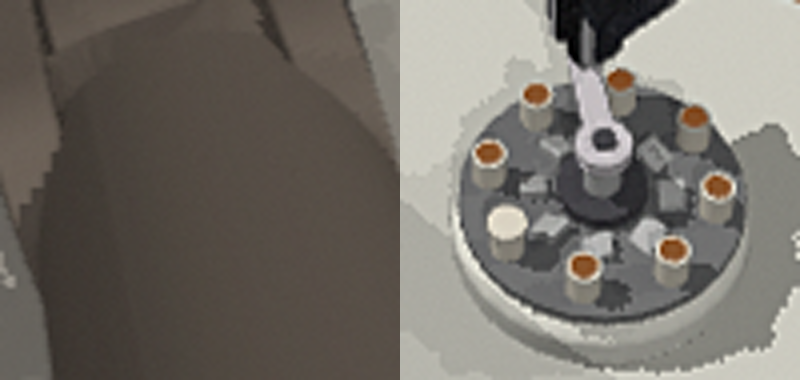

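The capped cup is still at (507,222), so the freewheel left the cups standing and the crank is at its stop. In the top view the arm hides the unit. Now back clockwise, about 86°.

Emit:
{"name": "play_rows", "arguments": {"increments": [[[0.0035,0,0.0055],[0,0,0]],[[0.0033,0,0.0045],[0,0,0]],[[0.0031,0,0.0033],[0,0,0]],[[0.0033,0,0.003],[0,0,0]],[[0.0036,0,0.0028],[0,0,0]],[[0.0038,0,0.0025],[0,0,0]],[[0.004,0,0.0022],[0,0,0]],[[0.0041,0,0.0019],[0,0,0]]]}}

```text
t: 7.33
eef_pos: [0.4896, 0.1899, 0.0921]
tool_rot: [0.602, -0.601, -0.371, 0.373]
contact_force: [-6.0, -1.3, 1.7]
gripper_width: 0.198
```

Emit:
{"name": "play_rows", "arguments": {"increments": [[[0.0043,0,0.0015],[0,0,0]],[[0.0044,0,0.0012],[0,0,0]],[[0.0044,0,0.0008],[0,0,0]],[[0.0045,0,0.0005],[0,0,0]],[[0.0045,0,0.0001],[0,0,0]],[[0.0045,0,-0.0002],[0,0,0]]]}}

```text
t: 7.83
eef_pos: [0.4967, 0.2155, 0.092]
tool_rot: [0.602, -0.601, -0.37, 0.374]
contact_force: [-9.9, -1.8, 5.5]
gripper_width: 0.202
```

Emit:
{"name": "play_rows", "arguments": {"increments": [[[0.0045,0,-0.0006],[0,0,0]],[[0.0044,0,-0.0009],[0,0,0]],[[0.0043,0,-0.0013],[0,0,0]],[[0,0,0],[0,0,0]],[[0,0,0],[0,0,0]]]}}

```text
t: 8.25
eef_pos: [0.5059, 0.2279, 0.0921]
tool_rot: [0.602, -0.6, -0.371, 0.373]
contact_force: [-7.1, 2.6, 1.9]
gripper_width: 0.201
```

Emit:
{"name": "play_rows", "arguments": {"increments": [[[0.0019,0,-0.0007],[0,0,0]],[[0.0018,0,-0.0008],[0,0,0]],[[0.0018,0,-0.0008],[0,0,0]],[[0,0,0],[0,0,0]],[[0,0,0],[0,0,0]]]}}

```text
t: 8.67
eef_pos: [0.5102, 0.2319, 0.0921]
tool_rot: [0.602, -0.6, -0.371, 0.373]
contact_force: [-7.6, 3.2, 2.9]
gripper_width: 0.198
```

Emit:
{"name": "play_rows", "arguments": {"increments": [[[0.0018,0,-0.0009],[0,0,0]],[[0,0,0],[0,0,0]],[[0,0,0],[0,0,0]]]}}

```text
t: 8.92
eef_pos: [0.5117, 0.2331, 0.0921]
tool_rot: [0.602, -0.6, -0.371, 0.373]
contact_force: [-7.3, 2.6, 2.7]
gripper_width: 0.202
```

Emit:
{"name": "play_rows", "arguments": {"increments": [[[0.0018,0,-0.0009],[0,0,0]],[[0,0,0],[0,0,0]],[[0,0,0],[0,0,0]]]}}

```text
t: 9.17
eef_pos: [0.5134, 0.2344, 0.0921]
tool_rot: [0.602, -0.6, -0.372, 0.373]
contact_force: [-8.0, 2.5, 2.4]
gripper_width: 0.198
```

Emit:
{"name": "play_rows", "arguments": {"increments": [[[0.0018,0,-0.0009],[0,0,0]],[[0,0,0],[0,0,0]],[[0,0,0],[0,0,0]]]}}

```text
t: 9.42
eef_pos: [0.5137, 0.2346, 0.0919]
tool_rot: [0.602, -0.6, -0.37, 0.374]
contact_force: [-12.2, 1.4, 7.6]
gripper_width: 0.201
```

Emit:
{"name": "play_rows", "arguments": {"increments": [[[0.0018,0,-0.0009],[0,0,0]],[[0,0,0],[0,0,0]],[[0,0,0],[0,0,0]]]}}

```text
t: 9.67
eef_pos: [0.5138, 0.2347, 0.0918]
tool_rot: [0.602, -0.6, -0.369, 0.376]
contact_force: [-15.5, -3.5, 11.2]
gripper_width: 0.195
```

Emit:
{"name": "play_rows", "arguments": {"increments": [[[0.0018,0,-0.0009],[0,0,0]],[[0,0,0],[0,0,0]],[[0,0,0],[0,0,0]]]}}

```text
t: 9.92
eef_pos: [0.5139, 0.2349, 0.0916]
tool_rot: [0.602, -0.6, -0.367, 0.377]
contact_force: [-20.2, -5.0, 16.8]
gripper_width: 0.203
```

The tool is held firmly at the stop, with force up to about 25 N. I'll relieve most of the push, open, and rise.

Emit:
{"name": "play_rows", "arguments": {"increments": [[[-0.0018,0,0.0009],[0,0,0]],[[-0.0018,0,0.0009],[0,0,0]],[[0,0,0],[0,0,0]],[[0,0,0],[0,0,0]]]}}

```text
t: 10.25
eef_pos: [0.5137, 0.2346, 0.092]
tool_rot: [0.602, -0.6, -0.37, 0.374]
contact_force: [-11.6, 0.3, 6.4]
gripper_width: 0.196
```

Emit:
{"name": "play_rows", "arguments": {"increments": [[[0,0,0],[0,0,0]],[[0,0,0],[0,0,0]],[[0,0,0],[0,0,0]],[[0,0,0],[0,0,0]],[[0,0,0],[0,0,0]],[[0,0,0],[0,0,0]],[[0,0,0],[0,0,0]],[[0,0,0],[0,0,0]]], "gripper": 0.06}}

```text
t: 10.92
eef_pos: [0.5174, 0.2334, 0.0923]
tool_rot: [-0.602, 0.602, 0.372, -0.372]
contact_force: [0.3, 0.2, 0.5]
gripper_width: 0.702
```

Emit:
{"name": "play_rows", "arguments": {"increments": [[[0,-0.01,0],[0,0,0]],[[0,-0.01,0],[0,0,0]],[[0,-0.01,0],[0,0,0]],[[0,-0.01,0],[0,0,0]],[[0,-0.01,0],[0,0,0]],[[0,-0.01,0],[0,0,0]],[[0,-0.01,0],[0,0,0]],[[0,-0.01,0],[0,0,0]],[[0,-0.01,0],[0,0,0]],[[0,-0.01,0],[0,0,0]],[[0,-0.01,0],[0,0,0]],[[0,-0.01,0],[0,0,0]],[[0,-0.01,0.015],[0,0,0]],[[0,0,0.02],[0,0,0]],[[0,0,0.02],[0,0,0]],[[0,0,0.02],[0,0,0]],[[0,0,0.02],[0,0,0]],[[0,0,0.02],[0,0,0]],[[0,0,0],[0,0,0]]]}}

```text
t: 12.5
eef_pos: [0.4109, 0.287, 0.2226]
tool_rot: [0.601, -0.6, -0.373, 0.374]
contact_force: [-0.2, 0.4, -0.3]
gripper_width: 0.705
```

```bash
python3 - <<'E'
from h import *
from station import *
im=[]
for n,bx in(("top",(232,145,332,240)),("scene",(280,275,380,370))):
    c=read_camera(n);np.savez(n+"2.npz",**c);x0,y0,x1,y1=bx;im.append(cv2.resize(c["color"][y0:y1,x0:x1],(400,380),interpolation=cv2.INTER_CUBIC))
cv2.imwrite("pics/crop3.png",np.hstack(im)[:,:,::-1])
b=black(c,(345,280,375,315));print(b[:2]);k=onplane(c,*b[1],.106);print(k,np.degrees(np.arctan2(k[1]-.187,k[0]-.547)))
E
```

```text
(array([354, 290,   9,  17, 121], dtype=int32), array([358.11570248, 297.99173554]))
[0.51219296 0.23461552 0.106     ] 126.1668803848422
```

View pics/crop3.png

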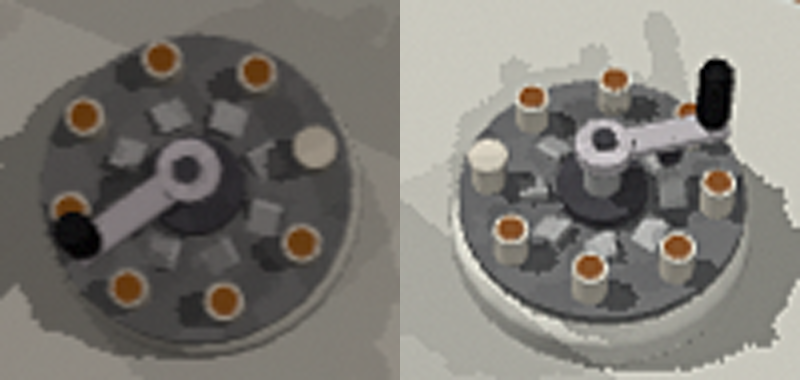

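The capped cup has moved from crop (262,74) to (315,147), roughly 45° clockwise. All eight cups are standing, the crank is back at its clockwise stop and the gripper is clear.

```bash
python3 -c "
from station import *
print(hand_in())"
```

```text
the job is handed in; nothing more can be done
None
```

The freewheel test is done and handed in. The loaded grey carousel's crank went anticlockwise to its stop, then clockwise all the way back, and I let go.

- **Anticlockwise:** I gripped the black knob and swung it about 83.5°, until the tool stopped moving and the force rose to about 12 N. The scene camera showed the capped cup still in its starting place. The arm blocked the top camera here, so that check rests on one view.
- **Clockwise:** I swung it back until it was held firmly at the other stop, with the force rising to about 27 N. The cups were carried round roughly 45°, which fits the idle before a tooth catches.
- **After release:** the knob measured 126.2° around the axis, against about 126° expected at the stop and about 128° at the start. All eight cups are standing, the gripper is clear, and the contact force is about zero.
- **Time:** about 12.6 s of the 38 s allowed.

There was a vertical force of up to 7 N while gripping and swinging, and about 17 N while pressing on the clockwise stop; it went away on release. I did not approach the empty carousel or the red look-alikes, and I did not photograph them again at the end.

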